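Lock check of a cassette drawer on telescopic slides

ROBOT

A 6-joint arm with a two-finger parallel gripper is mounted at the origin on a cart in front of the work surface, level with it; the furniture and walls round the work are solid. World frame = base frame: x ahead of the robot, y to its left, z up, the work surface at z = 0. Lengths are in m, angles in degrees, forces in N, time in s.
With the tool pointing down it reaches from about 0.4 to 0.825 m from the base axis. Payload 7 kg.
Tool frame: the origin (TCP) lies midway between the tips of the shut fingers; the grasp point (between the pads) lies 19 mm behind it; x points along the fingers, z is the direction in which the jaws open and shut, and the axes are right-handed (so a half turn about x gives the same grasp; the last joint's range is limited). The gripper opens to 88 mm and grips with 3 to 60 N. Pads are 19 mm wide; open, the fingers measure 130 mm over their backs; the gripper's body (78 mm by 193 mm) begins 47 mm behind the grasp point.
Start: joints at [-47.149, 20.546, 0.682, 0, -70.136, -16.507], TCP at [0.3, -0.605, 0.227] pointing down, gripper open.
Joint ranges: [-176.03, 176.03], [-82.01, 121.73], [-58.28, 71.71], [-173.87, 95.51], [-174.79, -0.11], [-173.66, 173.66]. Speed limits (degrees/s): [136.94, 136.94, 172.46, 180, 180, 180].

INTERFACE

Orientations are given as [roll, pitch, yaw] about the fixed x, y, z axes, in that order (R = Rz(yaw) Ry(pitch) Rx(roll)).
In Python, from plant import ctrl gives the robot as it stands. The module is installed in compiled form; this text tells all that it offers.
- The arm moves only by the tool servo_tool, never from a script. Its argument "deltas" is a list of rows, each a list of 3 entries, a list of its own where there are three numbers: the turn, a rotation vector about the tool's x, y, z in degrees, then the shift along the tool's x, y, z in cm, then the finger opening in cm, from 0 to 8.76. A call has 1 to 5 rows; each row is the pose to reach, as a shift and turn from the pose measured when the call began, along the tool's axes at that moment; what a row does not reach only later rows make up. A row lasts 1/10 s, in which the tool goes at most 50 mm and 8.59 degrees, less where a joint would pass 70% of its speed; a pose out of reach is approached as far as the arm can. A call with a gripper value outside its range is refused whole. The fingers move at their own pace and stop on an object; the grip force is fixed at half the most. Time passes only in rows, so rows that repeat a pose let the fingers close. It gives the time, the measured TCP pose, the force and the opening at its end, in the units of the state.
- ctrl.get_obs(): the state, without advancing time (a new reading comes with each control period).
- ctrl.snapshot(name): name is "scene" or "top" or "wrist"; returns a dict with "image" (480x640x3 uint8, red, green, blue), "vertical_fov" (degrees; the focal length in pixels is half the picture's height over the tangent of half this angle, whatever the lens; pixels are square), "cx", "cy" (the principal point, pixels), "k1" (the pictures are not rectified: a ray, as slopes to the right and down, at radius r is drawn at 1 + k1 r^2 times it, then the intrinsics apply), "rvec" (rotation vector, rad) and "tvec" (3), from world to camera coordinates, as OpenCV has them. Camera axes: x right, y down, z forward; pixel columns grow to the right and rows downward; lengths in m; the calibration is good to about 2 mm. A picture is of the moment at which its call begins. There is no depth.
- ctrl.close_job(): hands the job in, once; it reports no verdict.
The state is a dict: "clock": time; "joint_pos": joint angles; "qvel": joint speeds; "tau": joint torques, N m; "tool_pos": TCP position; "orientation": TCP orientation; "force": force on the tool from outside, world axes, zero at the start; "moment": the same for the moment, N m; "opening": finger opening in m.
Only numpy, scipy, OpenCV 4.12 (cv2) and the standard library are available. Lean on these libraries where they do the work, as an engineer would, in place of code of your own. Each camera call takes 0.05 s, during which the arm holds its last target. There are 200 camera calls.

TASK

Before the day's run, check the slide lock of the wide drawer unit: pull its drawer out by the metal grip block until it locks, and let go so that it stands out by itself. Then press the round release button on top of that unit, so that the drawer runs fully home, and move clear. Leave the drawer of the narrow unit shut.

Things in the scene. Friction and masses are not known exactly. Their poses are not given: they have to be found in the camera images.
- wide_drawer (a joint): Drawer of the wide unit, m out: 0 home, 0.100 locked out, 0.108 end stop. White fixed case 200 mm wide, 190 deep, 75 high; grey drawer front. A spring (2.5 N) runs it home in about a second when unlocked. Drawn past 0.100 (up to about 10 N) it locks by itself: the button dips and pops up, and once let go the drawer stays at 0.100 until the button is pressed. Do not push it in.
- wide_grip (a point): Centre of the bright metal grip on the wide drawer, 44 mm above the worktop; moves with the drawer. Upright slab 16 mm thick (point y; grip across it from above), 36 long (x), 32 high, free on both sides. Drawer front (70 mm high) begins 31 mm behind the centre; the case (75 high) 40 mm behind. Its axes: z up, x level, from grip into the case; the drawer pulls out along -x, returns along +x.
- wide_button (a point): Centre of the top of the wide unit's release button: round metal cap 26 mm across in a black collar on top of the case, 35 mm behind its front, 45 mm right of its middle seen from the front. Top 87 mm above the worktop, 12 above the case. Goes straight down 8 mm (2 N to start, 5.5 N fully down), unlocks from 5 mm down; press it right down, then let go: it springs up. Axes as the grip's.
- narrow_drawer (a joint): Drawer of the narrow unit, m out: 0 home. A unit of the same make, depth and height with its own grip and button, but only 120 mm wide, standing to the left or right of the wide one. Leave it shut.

How it is judged (in metres and radians):
On the way, in this order (a step that is already met when the one before it is completed fails the run):
1. the wide unit's drawer stands locked out, let go of (value of joint wide_drawer above 0.094 m and contact force between the fingers and anything else below 0.1 N), for 0.2 s.
2. the wide unit's release button is pressed down (distance of wide_button from where it was at the start of the episode above 0.004 m).
At the end, for the whole second after the job is handed in: The wide unit's drawer is home within 5 mm, its release button is up again within 2 mm, and the narrow unit's drawer is shut within 5 mm (value of joint each of wide_drawer, narrow_drawer below 0.005 m and distance of wide_button from where it was at the start of the episode below 0.002 m); the robot touches nothing.
It fails at once if the narrow unit's drawer is pulled out more than 10 mm (value of joint narrow_drawer above 0.01 m).
It also fails if it takes over 40 s, if anything falls off the work surface, if the arm or the gripper's body presses on something with over 40 N, if the wrist force passes 120 N, or if a joint passes its speed limit or range.

## Working session

There is one attempt and no reset: what is moved stays moved. The work goes in short steps, Python scripts to look and compute and a tool call to move; the robot and the scene stay as the last step left them, time stands still between calls to the robot, and variables do not carry over. Pictures are saved under pics/ and viewed, on a budget of 10 in all, crops included, one or two more only if the job needs it, and the job is handed in when it is done.

Besides the shell and the picture viewer there is one more tool, called after "Call:" as name(argument=value, ...) on one line, values as JSON. servo_tool: Moves the arm, as the interface text tells. Its arguments: {"type":"object","properties":{"deltas":{"type":"array","items":{"type":"array"}}},"required":["deltas"]}

```bash
mkdir -p pics; cat > h.py <<'E'
import numpy as np, cv2
from plant import ctrl
from scipy.spatial.transform import Rotation as R
def snap(n,f):
    s=ctrl.snapshot(n); cv2.imwrite('pics/'+f+'.png',s['image'][:,:,::-1]); s.pop('image')
    np.save('pics/'+f+'.npy',s,allow_pickle=True); return s
def ray(f,uv,z):
    s=np.load('pics/'+f+'.npy',allow_pickle=True).item()
    fl=240/np.tan(np.radians(s['vertical_fov'])/2)
    d=(np.array(uv,float)-[s['cx'],s['cy']])/fl; p=d.copy()
    for _ in range(30): p=d/(1+s['k1']*(p@p))
    M=cv2.Rodrigues(np.array(s['rvec'],float))[0]; t=np.array(s['tvec'],float).ravel()
    c=-M.T@t; v=M.T@np.array([p[0],p[1],1]); return c+v*(z-c[2])/v[2]
def tool():
    o=ctrl.get_obs(); return np.array(o['tool_pos']),R.from_euler('xyz',o['orientation'],degrees=True),o
def todelta(p,yaw_rpy):
    t,r,o=tool(); g=R.from_euler('xyz',yaw_rpy,degrees=True)
    print('turn',np.degrees((r.inv()*g).as_rotvec()).round(2),'shift cm',(r.inv().apply(np.array(p)-t)*100).round(2))
E
python3 - <<'E'
from h import *
snap('top','t1');snap('scene','s1')
print(tool()[2]); print(tool()[1].as_matrix().round(3))
E
```

```text
{'clock': 0.1, 'joint_pos': array([-4.71487749e+01,  2.05860619e+01,  6.39796800e-01, -1.91246507e-02,
       -7.01345395e+01, -1.65057075e+01]), 'qvel': array([-0.0861055 , -0.05895421, -0.02358687,  0.07786837, -0.08311334,
       -0.06950697]), 'tau': array([-1.85741577e-03, -5.84166133e+01,  2.93753117e+01,  7.01543212e+00,
        1.02410957e-02, -5.09708525e-05]), 'tool_pos': array([ 0.2993378 , -0.60452032,  0.2257322 ]), 'orientation': array([  3.9629732 ,  89.91721871, 120.30197931]), 'force': array([-0.55911067, -0.0125102 , -0.18081493]), 'moment': array([-0.05818586,  0.00209123,  0.00960046]), 'opening': 0.08759091615843463}
[[-0.001 -0.896 -0.444]
 [ 0.001 -0.444  0.896]
 [-1.     0.     0.001]]
```

View pics/t1.png

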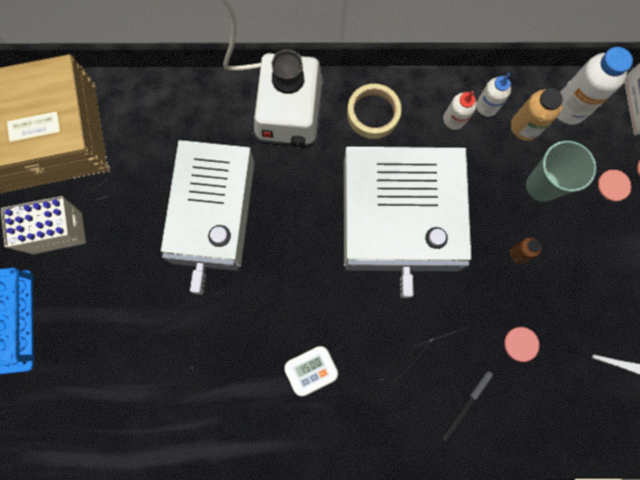

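View pics/s1.png

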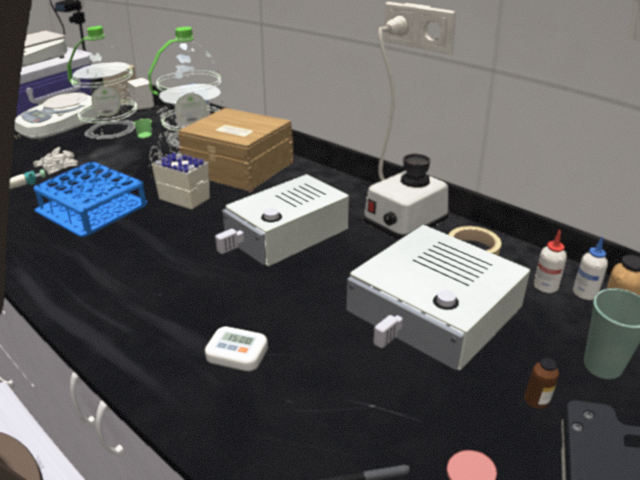

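The top view shows the wide unit on the right: case top corners near (346,149), (466,149), (469,262) and (345,263), button at (437,238), grip at about (407,284). The scene view agrees, with the narrow unit on the left.

```bash
python3 - <<'E'
from h import *
for n,uv,z in [('BL',(346,148.5),.075),('BR',(466,149),.075),('FR',(469,262),.075),('FL',(345,263),.075),('btn',(437,237),.087),('gripfront',(407.5,297),.06),('gripback',(406,268),.06),('nFR',(239,263),.075),('bottle',(525,250),.03),('timer',(312,372),.02)]:
    print(n,ray('t1',uv,z).round(4))
im=cv2.imread('pics/t1.png')[225:310,335:480]
cv2.imwrite('pics/t1c.png',cv2.resize(im,None,fx=5,fy=5,interpolation=cv2.INTER_CUBIC))
E
```

```text
BL [ 0.7818 -0.1033  0.075 ]
BR [ 0.7797 -0.3045  0.075 ]
FR [ 0.5876 -0.2975  0.075 ]
FL [ 0.5877 -0.0978  0.075 ]
btn [ 0.6266 -0.2451  0.087 ]
gripfront [ 0.5336 -0.1987  0.06  ]
gripback [ 0.5811 -0.1983  0.06  ]
nFR [0.5891 0.0721 0.075 ]
bottle [ 0.6153 -0.408   0.03  ]
timer [ 0.4157 -0.0435  0.02  ]
```

View pics/t1c.png

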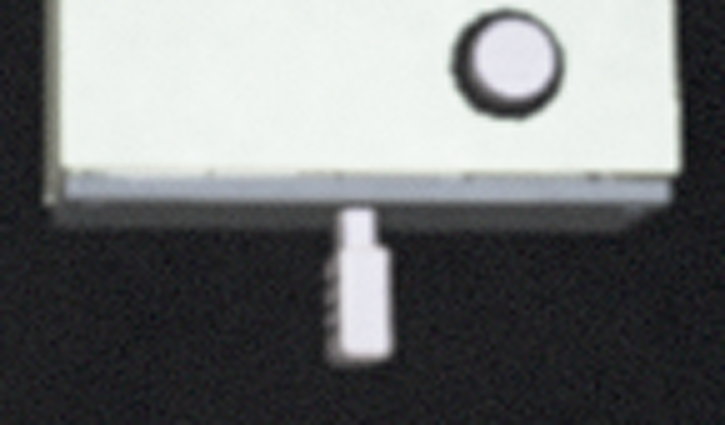

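The crop gives the grip top centre at about (408,285.3), the button centre at (437.6,236.6), and the case front edge from (347.4,259) to (471.3,260).

```bash
python3 - <<'E'
from h import *
g=ray('t1',(408,285.3),.06);b=ray('t1',(437.6,236.6),.087)
l=ray('t1',(347.4,259),.075);r=ray('t1',(471.3,260),.075)
print(g,b,l,r,np.linalg.norm(l-r)); d=l-r; print('yaw from front',np.degrees(np.arctan2(-d[0],d[1])))
for yaw in (-2,0,1,2):
    a=np.radians(yaw);ex=np.array([np.cos(a),np.sin(a)]);ey=np.array([-ex[1],ex[0]]); v=b[:2]-g[:2]
    print(yaw,'expect 75,-45:',v@ex,v@ey)
# tool target: x down, jaws (z) along unit y, tool y = z cross x
yaw=np.radians(1)
for s in (1,-1):
    zz=s*np.array([-np.sin(yaw),np.cos(yaw),0]);xx=np.array([0,0,-1.]);G=R.from_matrix(np.c_[xx,np.cross(zz,xx),zz])
    t,ro,o=tool(); print(s,np.degrees((ro.inv()*G).as_rotvec()),ro.inv().apply([g[0]-t[0],g[1]-t[1],0.17-t[2]])*100)
E
```

```text
[ 0.55266946 -0.20033968  0.06      ] [ 0.62723549 -0.24612367  0.087     ] [ 0.59414788 -0.10177431  0.075     ] [ 0.59087542 -0.30146384  0.075     ] 0.19971634449712067
yaw from front -0.9388657495896696
-2 expect 75,-45: 0.07611844611013567 -0.04315378638044929
0 expect 75,-45: 0.07456603138393203 -0.04578399371878278
1 expect 75,-45: 0.07375563374948134 -0.047078377280907274
2 expect 75,-45: 0.0729227694345037 -0.048358420313253526
1 [ 2.53390017e+01  7.99678595e-02 -2.38888181e-02] [  5.60516502 -40.63649457  24.97413589]
-1 [-1.54660958e+02  3.27780508e-02  1.09724581e-01] [  5.60516502 -40.63649457  24.97413589]
```

Call:
servo_tool(deltas=[[[6, 0, 0], [0.6, -4, 2.5], 8.7], [[12, 0, 0], [1.2, -8, 5], 8.7], [[18, 0, 0], [1.8, -12, 7.5], 8.7], [[24, 0, 0], [2.4, -16, 10], 8.7], [[27, 0, 0], [3, -20, 12.5], 8.7]])

```text
clock: 0.6
tool_pos: [0.4235, -0.402, 0.1954]
orientation: [35.9, 89.9, 125.0]
force: [0.6, -1.2, 0.4]
opening: 0.0869
```

```bash
cat >> h.py <<'E'
def down(p,yaw=-0.7):
    y=np.radians(yaw);zz=np.array([-np.sin(y),np.cos(y),0]);xx=np.array([0,0,-1.]);G=R.from_matrix(np.c_[xx,np.cross(zz,xx),zz])
    t,r,o=tool(); print('t',o['clock'],'pos',t.round(4),'F',o['force'].round(2),'open',round(o['opening'],4))
    print('turn',np.degrees((r.inv()*G).as_rotvec()).round(2),'shift cm',(r.inv().apply(np.array(p)-t)*100).round(2)); print('tool y,z',r.as_matrix()[:,1:].round(2).T.tolist())
E
python3 -c "
from h import *
down([.553,-.2,.15])"
```

```text
t 0.6 pos [ 0.4235 -0.402   0.1954] F [ 0.57 -1.17  0.4 ] open 0.0869
turn [-0.21  0.09 -0.06] shift cm [  4.56 -12.63  20.39]
tool y,z [[-1.0, 0.02, 0.0], [0.02, 1.0, 0.0]]
```

Call:
servo_tool(deltas=[[[0, 0, 0], [0.5, -2.5, 4.1], 8.7], [[0, 0, 0], [1, -5, 8.2], 8.7], [[0, 0, 0], [2, -7.6, 12.2], 8.7], [[0, 0, 0], [3, -10.1, 16.3], 8.7], [[0, 0, 0], [4.5, -12.6, 20.4], 8.7]])

```text
clock: 1.1
tool_pos: [0.5536, -0.1983, 0.1508]
orientation: [0.1, 89.9, 89.2]
force: [0.2, 0.1, 0.5]
opening: 0.0869
```

```bash
python3 -c "
from h import *
snap('wrist','w1')
down([.553,-.2,.03])"
```

```text
t 1.15 pos [ 0.5558 -0.1936  0.1477] F [ 2.21  2.64 -2.36] open 0.087
turn [-0.07  0.16 -0.11] shift cm [11.77  0.25 -0.68]
tool y,z [[-1.0, 0.01, 0.0], [0.01, 1.0, 0.0]]
```

View pics/w1.png

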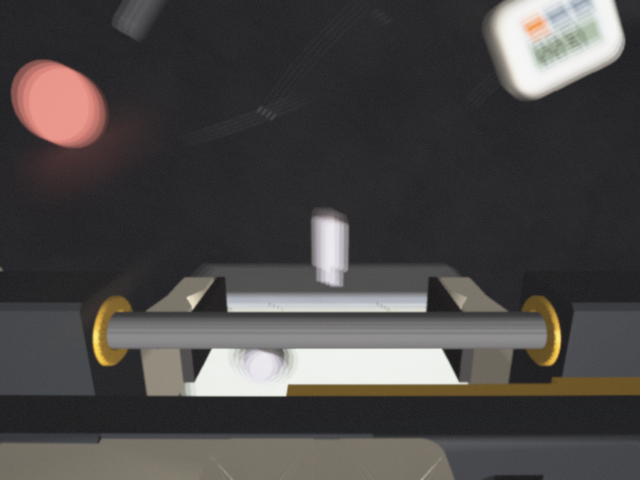

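The wrist picture is motion-blurred, with the grip near (330,243) and the button near (265,362). I'll let the arm settle on target and look again.

Call:
servo_tool(deltas=[[[0, 0, 0], [4, 0.25, -0.7], 8.7], [[0, 0, 0], [5, 0.25, -0.7], 8.7], [[0, 0, 0], [5, 0.25, -0.7], 8.7], [[0, 0, 0], [5, 0.25, -0.7], 8.7]])

```text
clock: 1.55
tool_pos: [0.5533, -0.2012, 0.0986]
orientation: [38.4, 89.8, 127.6]
force: [0.4, -0.4, 0.6]
opening: 0.0871
```

```bash
python3 -c "
from h import *
snap('wrist','w2')
down([.553,-.2,.03])
im=cv2.imread('pics/w2.png')[180:420,160:480]
cv2.imwrite('pics/w2c.png',cv2.resize(im,None,fx=2.5,fy=2.5,interpolation=cv2.INTER_CUBIC))"
```

```text
t 1.6 pos [ 0.5537 -0.2012  0.0992] F [-0.9  -0.39  1.24] open 0.0872
turn [-0.11  0.13 -0.02] shift cm [6.92 0.07 0.1 ]
tool y,z [[-1.0, 0.01, 0.0], [0.01, 1.0, 0.0]]
```

View pics/w2c.png

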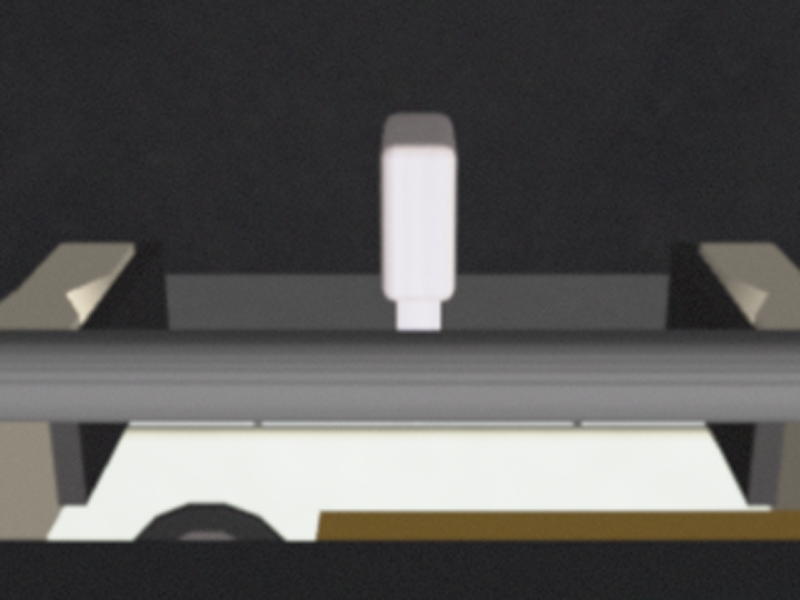

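The close view is sharp: the grip top spans crop x 383–456 and y 145–300, so its centre is at pixel (327.8,268.9). It sits midway between the fingers.

```bash
python3 -c "
from h import *
print(ray('w2',(327.6,268.7),.06), ray('w2',(313.4,238),.06), ray('w2',(342,238),.06), ray('w2',(327.6,299.7),.06))
down([.553,-.2,.03])"
```

```text
[ 0.55317195 -0.20074297  0.06      ] [ 0.53618886 -0.20788412  0.06      ] [ 0.53639728 -0.19306155  0.06      ] [ 0.57098459 -0.20097289  0.06      ]
t 1.6 pos [ 0.5537 -0.2012  0.0992] F [-0.9  -0.39  1.24] open 0.0872
turn [-0.11  0.13 -0.02] shift cm [6.92 0.07 0.1 ]
tool y,z [[-1.0, 0.01, 0.0], [0.01, 1.0, 0.0]]
```

Call:
servo_tool(deltas=[[[0, 0, 0], [3, 0.05, 0.05], 8.7], [[0, 0, 0], [6, 0.05, 0.05], 8.7], [[0, 0, 0], [6.9, 0.05, 0.05], 6], [[0, 0, 0], [6.9, 0.05, 0.05], 3], [[0, 0, 0], [6.9, 0.05, 0.05], 0.8]])

```text
clock: 2.1
tool_pos: [0.5543, -0.201, 0.0318]
orientation: [-41.7, 89.9, 47.5]
force: [0.3, 0.1, 0.4]
opening: 0.0687
```

Call:
servo_tool(deltas=[[[0, 0, 0], [0, 0, 0], 0.8], [[0, 0, 0], [0, 0, 0], 0.8], [[0, 0, 0], [0, 0, 0], 0.8], [[0, 0, 0], [0, 0, 0], 0.8]])

```text
clock: 2.5
tool_pos: [0.5545, -0.201, 0.0323]
orientation: [-54.0, 89.8, 35.2]
force: [0.7, 0.7, -0.2]
opening: 0.0363
```

Call:
servo_tool(deltas=[[[0, 0, 0], [0, 0, 0], 0.8], [[0, 0, 0], [0, 0, 0], 0.8], [[0, 0, 0], [0, 0, 0], 0.8], [[0, 0, 0], [0, 0, 0], 0.8], [[0, 0, 0], [0, 0, 0], 0.8]])

```text
clock: 3.0
tool_pos: [0.5545, -0.2008, 0.0323]
orientation: [-50.9, 89.8, 38.3]
force: [0.3, 1.8, 1.6]
opening: 0.0159
```

Call:
servo_tool(deltas=[[[0, 0, 0], [0, 0.7, 0], 0.8], [[0, 0, 0], [0, 2, 0], 0.8], [[0, 0, 0], [0, 3.5, 0], 0.8], [[0, 0, 0], [0, 5, 0], 0.8], [[0, 0, 0], [0, 6, 0], 0.8]])

```text
clock: 3.5
tool_pos: [0.4936, -0.1999, 0.0322]
orientation: [-58.2, 89.8, 31.0]
force: [4.1, 1.6, -2.4]
opening: 0.0159
```

Call:
servo_tool(deltas=[[[0, 0, 0], [0, 1.2, 0], 0.8], [[0, 0, 0], [0, 2.4, 0], 0.8], [[0, 0, 0], [0, 3.4, 0], 0.8], [[0, 0, 0], [0, 4.3, 0], 0.8], [[0, 0, 0], [0, 4.3, 0], 0.8]])

```text
clock: 4.0
tool_pos: [0.4498, -0.1992, 0.0324]
orientation: [-60.6, 89.8, 28.6]
force: [2.6, 2.5, 0.0]
opening: 0.0155
```

```bash
python3 -c "
from h import *
down([.451,-.2,.032])"
```

```text
t 4.0 pos [ 0.4498 -0.1992  0.0324] F [2.57 2.5  0.04] open 0.0155
turn [-0.11  0.12  0.21] shift cm [ 0.04 -0.12 -0.07]
tool y,z [[-1.0, 0.01, -0.0], [0.01, 1.0, 0.0]]
```

Call:
servo_tool(deltas=[[[0, 0, 0], [0, 0.15, 0], 0.8], [[0, 0, 0], [0, 0.15, 0], 0.8], [[0, 0, 0], [0, -0.1, 0], 0.8], [[0, 0, 0], [0, -0.25, 0], 0.8], [[0, 0, 0], [0, -0.25, 0], 0.8]])

```text
clock: 4.5
tool_pos: [0.453, -0.1993, 0.0325]
orientation: [-64.2, 89.7, 25.0]
force: [2.4, 2.5, -1.5]
opening: 0.0153
```

Call:
servo_tool(deltas=[[[0, 0, 0], [0, 0, 0], 2], [[0, 0, 0], [0, 0, 0], 4], [[0, 0, 0], [0, 0, 0], 5], [[0, 0, 0], [0, 0, 0], 5], [[0, 0, 0], [0, 0, 0], 5]])

```text
clock: 5.0
tool_pos: [0.4527, -0.1993, 0.0324]
orientation: [-61.8, 89.8, 27.4]
force: [0.8, 0.5, -0.8]
opening: 0.0465
```

```bash
python3 -c "
from h import *
snap('scene','s2'); snap('wrist','w3')
down([.451,-.2,.13])"
```

```text
t 5.1 pos [ 0.4528 -0.1993  0.0325] F [0.1  0.32 0.41] open 0.0489
turn [-0.1   0.11  0.22] shift cm [-9.75  0.14 -0.05]
tool y,z [[-1.0, 0.01, -0.0], [0.01, 1.0, 0.0]]
```

View pics/w3.png

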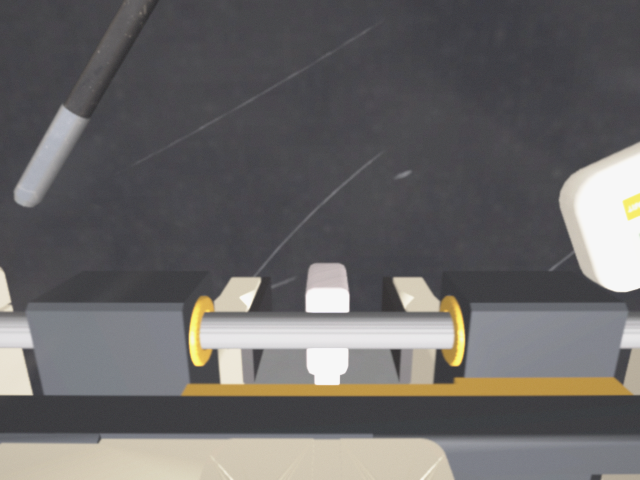

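The grip still stands between the open fingers at (327,320), so the drawer is locked out. Next I rise, move over the button and shut the fingers.

Call:
servo_tool(deltas=[[[0, 0, 0], [0, 0, 0], 5], [[0, 0, 0], [-3, 0, 0], 5], [[0, 0, 0], [-6, 0, 0], 5], [[0, 0, 0], [-9.5, 0, 0], 5], [[0, 0, 0], [-10.5, 0, 0], 0]])

```text
clock: 5.6
tool_pos: [0.4543, -0.1999, 0.1411]
orientation: [-83.1, 89.5, 6.1]
force: [1.1, 0.6, 0.6]
opening: 0.046
```

Call:
servo_tool(deltas=[[[0, 0, 0], [0, -4, -1], 0], [[0, 0, 0], [0, -8, -2], 0], [[0, 0, 0], [0, -12, -3], 0], [[0, 0, 0], [0, -15.5, -4], 0], [[0, 0, 0], [0, -17.4, -4.5], 0]])

```text
clock: 6.1
tool_pos: [0.6297, -0.2479, 0.1413]
orientation: [-83.5, 89.5, 5.7]
force: [-0.7, 0.6, -0.2]
opening: 0.0074
```

```bash
python3 -c "
from h import *
snap('top','t2'); snap('scene','s3')
down([.6272,-.2461,.092])
a=cv2.imread('pics/t2.png')[200:330,320:500]; b=cv2.imread('pics/s3.png')[180:400,300:540]
cv2.imwrite('pics/c2.png',np.hstack([cv2.resize(a,(400,289)),cv2.resize(b,(315,289))]))"
```

```text
t 6.2 pos [ 0.6293 -0.2477  0.1408] F [-0.33 -0.19 -0.65] open 0.0021
turn [-0.08  0.06  0.45] shift cm [4.88 0.25 0.16]
tool y,z [[-1.0, 0.01, -0.01], [0.01, 1.0, 0.0]]
```

View pics/c2.png

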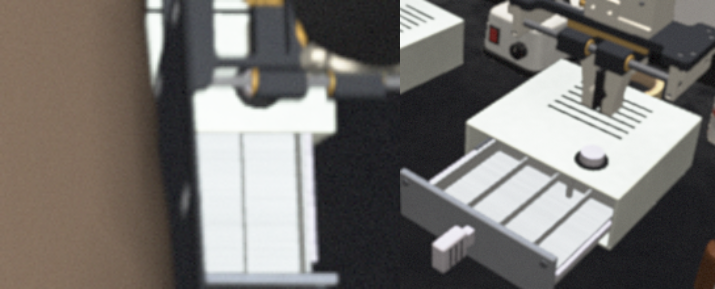

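The drawer stands fully out on its own, with the button up and free below the shut fingers. Now I press it.

Call:
servo_tool(deltas=[[[0, 0, 0], [2.5, 0.2, 0.1], 0], [[0, 0, 0], [4.7, 0.2, 0.1], 0], [[0, 0, 0], [4.7, 0.2, 0.1], 0], [[0, 0, 0], [4.7, 0.2, 0.1], 0]])

```text
clock: 6.6
tool_pos: [0.6272, -0.2467, 0.0939]
orientation: [-82.9, 89.6, 6.3]
force: [0.4, 0.6, 0.9]
opening: 0.0003
```

Call:
servo_tool(deltas=[[[0, 0, 0], [0.4, 0, 0], 0], [[0, 0, 0], [0.8, 0, 0], 0], [[0, 0, 0], [1.1, 0, 0], 0], [[0, 0, 0], [1.3, 0, 0], 0], [[0, 0, 0], [1.3, 0, 0], 0]])

```text
clock: 7.1
tool_pos: [0.6278, -0.2468, 0.0813]
orientation: [-86.5, 89.5, 2.7]
force: [-0.5, 0.5, 3.9]
opening: 0.0006
```

Call:
servo_tool(deltas=[[[0, 0, 0], [0.15, 0, 0], 0], [[0, 0, 0], [0.25, 0, 0], 0], [[0, 0, 0], [0.25, 0, 0], 0]])

```text
clock: 7.4
tool_pos: [0.6279, -0.2468, 0.0793]
orientation: [-87.9, 89.5, 1.4]
force: [-0.9, 1.2, 6.5]
opening: 0.0005
```

Call:
servo_tool(deltas=[[[0, 0, 0], [-2, 0, 0], 0], [[0, 0, 0], [-5, 0, 0], 0], [[0, 0, 0], [-9, 0, 0], 0], [[0, 0, 0], [-12, 0, 0], 0], [[0, 0, 0], [-12, 0, 0], 0]])

```text
clock: 7.9
tool_pos: [0.629, -0.2475, 0.2042]
orientation: [-95.2, 89.1, -5.9]
force: [0.6, -0.6, 0.2]
opening: 0.0005
```

Call:
servo_tool(deltas=[[[0, 0, 0], [0, 0, -4], 0], [[0, 0, 0], [0, 0, -8], 0], [[0, 0, 0], [0, 0, -12], 0], [[0, 0, 0], [0, 0, -14], 0], [[0, 0, 0], [0, 0, -14], 0]])

```text
clock: 8.4
tool_pos: [0.6261, -0.3899, 0.2024]
orientation: [-92.5, 89.3, -3.4]
force: [-0.3, 0.8, -0.2]
opening: 0.0001
```

```bash
python3 -c "
from h import *
snap('top','t3'); snap('scene','s4')
down([.6272,-.2461,.092])
a=cv2.imread('pics/t3.png'); b=cv2.imread('pics/s4.png')
cv2.imwrite('pics/c3.png',np.hstack([cv2.resize(a,(400,300)),cv2.resize(b,(400,300))]))"
```

```text
t 8.5 pos [ 0.6267 -0.3875  0.2031] F [-0.34  0.5  -0.31] open 0.0005
turn [-0.09 -0.02  0.79] shift cm [11.11  0.3  14.14]
tool y,z [[-1.0, 0.01, -0.01], [0.01, 1.0, -0.0]]
```

View pics/c3.png

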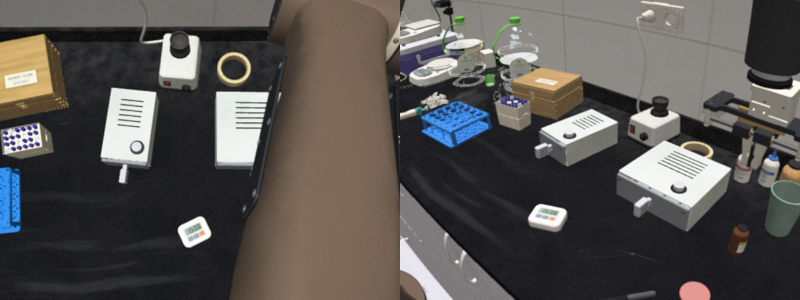

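Both drawers look shut, the button is up and the arm is clear. As a check I'll compare the scene image with the starting one around the units, after a second of rest.

Call:
servo_tool(deltas=[[[0, 0, 0], [0, 0, 0], 0], [[0, 0, 0], [0, 0, 0], 0], [[0, 0, 0], [0, 0, 0], 0], [[0, 0, 0], [0, 0, 0], 0], [[0, 0, 0], [0, 0, 0], 0]])

```text
clock: 9.0
tool_pos: [0.6269, -0.3871, 0.2034]
orientation: [-92.1, 89.2, -2.9]
force: [0.1, -0.0, -1.2]
opening: 0.0004
```

```bash
python3 -c "
from h import *
snap('scene','s5'); a=cv2.imread('pics/s1.png',0);b=cv2.imread('pics/s5.png',0)
for n,(x0,x1,y0,y1) in dict(grip=(366,410,308,355),btn=(425,465,282,312),front=(340,470,280,365),ngrip=(210,250,222,258)).items():
    p=np.float32(a[y0:y1,x0:x1]);q=np.float32(b[y0:y1,x0:x1])
    print(n,cv2.phaseCorrelate(p,q,cv2.createHanningWindow(p.shape[::-1],cv2.CV_32F)),np.abs(p-q).mean())
"
```

```text
grip ((0.6239178384415425, 0.0556281929956981), 0.9647500274357972) 2.4148936
btn ((0.25021268550003484, 0.09107323684040303), 0.8812779939174652) 0.5037785
front ((0.5386004525848875, -0.02423871715852499), 0.9751238514464579) 2.1024435
ngrip ((-0.025807889372511994, -0.049600152804320174), 0.9265642335017522) 0.81301117
```

```bash
python3 -c "
from h import *
print(ctrl.close_job())"
```

```text
the job is handed in; nothing more can be done
None
```

The slide-lock check is done and the job is handed in; it took about 9 s of the 40 s allowed, and the hand-in gave no verdict.

- **Pull and lock:** I gripped the wide drawer's metal block and pulled it out about 105 mm. After I let go, the camera showed the drawer standing out by itself. I read the lock from the pictures; I did not watch the button dip and pop up.
- **Release:** I pressed the button nearly all the way down (tool at 79 mm, about 6.5 N). Then I lifted off and moved aside.
- **Last checks:** The wide drawer and button were back within about 1 mm of their starting image positions. The grip area showed a 0.6-pixel shift, not in the pull-out direction and well inside 5 mm. The narrow drawer showed no measurable shift. The arm was clear of everything, with about 1 N or less on the force sensor, similar to its readings in free air.

No check failed or disagreed.

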